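# Lock the extruder's die ring with the pin spanner

### The job

Take the red-handled pin spanner from the cork mat, set both its prongs in the two holes of the clay extruder's lock ring before turning anything, and turn the ring clockwise (seen from above) with the spanner until it is home against its stop, the red mark on the ring beside the red mark on the barrel. Then lift the spanner out and set it down gently, not dropped, lying prongs down with its head and grip on the cork mat. Turn the ring with the spanner only, not with the fingers, and leave the two figurines and the plaster mould as they stand.

Things in the scene. Friction and masses are not known exactly. Their poses are not given: they have to be found in the camera images.
- spanner_grip (a point): Grip point of the loose pin spanner (about 200 g, balanced about 10 mm from here towards the head): centre line of its red box-shaped handle, half-way up. x runs along the handle away from the head, z up (prongs point to -z). The handle is 18 mm wide (y), 24 mm tall, and reaches from 25 mm behind this point to 55 mm ahead. Lying on the mat, this point is 12 mm above it.
- prong_a (a point): Rounded tip of the spanner's one prong: a round pin 7 mm thick pointing down 12 mm from the cross bar's underside. At (-85, +30, -12) mm from spanner_grip in the spanner's axes (same axes here).
- prong_b (a point): Tip of the other prong, alike, at (-85, -30, -12) mm from spanner_grip. The prongs are 60 mm apart; the spanner fits the ring either way round.
- ring_top (a point): Centre of the aluminium lock ring's flat top, on its vertical turning axis, 106 mm above the bench. Ring: 92 mm outside, 34 bore, 16 high, on a fixed blue barrel: shoulder 112 mm across (top at 90 mm height), foot 148 mm. Axes turn with the ring: y through the holes (hole_a at +y), z up. With the spanner seated its bar lies along y flat on this face, its handle points to +x or -x.
- hole_a (a point): Centre of the mouth of one blind hole in the ring's top face, 30 mm from the axis: about 12 mm wide, eight-sided, 14 mm deep, with a dark bottom.
- hole_b (a point): Centre of the mouth of the other hole, alike, opposite, 60 mm from hole_a.
- ring_mark (a point): Red paint mark on the ring's top face and rim, 41 mm from the axis, 45 degrees from the x axis towards hole_a.
- barrel_mark (a point): Red paint mark on the barrel's shoulder, 51 mm from the axis, 90 mm above the bench: the ring's mark stands beside it when the ring is locked.
- lockring (a joint): Turn of the lock ring, rad: grows clockwise seen from above, 1.4 at its hard stop = locked with the marks side by side; 0.1 to 0.6 at the start. Stiff with friction of about 0.2 N m: stays where it is left. Locked counts within 0.12 rad (7 degrees) of the stop.
- mat: Fixed cork mat, 240 mm (x) by 160 mm (y), 4 mm thick; origin at the centre of its underside, on the bench.
- figurine_a: Loose terracotta figurine, 106 mm tall, foot 48 mm in diameter; origin under its foot. Leave alone.
- figurine_b: Loose terracotta figurine with a hat, 110 mm tall, foot 46 mm in diameter; origin under its foot. Leave alone.
- mould: Loose white plaster mould block, 100 (x) by 75 (y) by 50 mm; origin under its centre. Leave alone.
- spanner: The pin spanner as a whole; origin midway between the two prong tips, axes as spanner_grip's. A steel cross bar (78 mm along y, 16 wide, 6 thick) carries the prongs and lies straight above the origin; a flat neck 18 mm wide, 6 thick, joins it to the handle. Undersides of bar and neck are 12 mm above prong tips and handle underside, which all rest on the mat.

How it is judged:
By the outcome, as a careful person would: the job done as asked, in the order asked, and still so for the second after the job is handed in, with the robot touching nothing.
It also fails if it takes over 59 s, if anything falls off the work surface, if the arm or the gripper's body presses on something with over 40 N, if the wrist force passes 120 N, or if a joint passes its speed limit or range.

### The arm

A 6-joint arm with a two-finger parallel gripper is mounted at the origin on the work surface. World frame = base frame: x ahead of the robot, y to its left, z up, the work surface at z = 0. Lengths are in mm, angles in rad, forces in N, time in s.
With the tool pointing down it reaches from about 300 to 775 mm from the base axis. Payload 14.6 kg.
Tool frame: the origin (TCP) lies between the finger pads; the fingertips stand 17 mm ahead of it and the grasp point (between the pads) lies 2 mm behind it (manip.tip_reach is the distance from the TCP to the fingertips, in mm); z points along the fingers, y is the line along which they close (so a half turn about z gives the same grasp; the last joint's range is limited). The gripper opens to 94 mm and grips with 3 to 60 N. Pads are 16 mm wide; open, the fingers measure 119 mm over their backs; the gripper's body (75 mm by 177 mm) begins 78 mm behind the grasp point.
Start: joints at [1.128, 0.3, 1.521, -0, 1.321, -0.067], TCP at [201.856, 511.609, 222.446] pointing down, gripper open.
Joint ranges: [-3.03, 3.03], [-0.79, 2.21], [0.23, 2.52], [-1.04, 4.18], [0, 3.07], [-2.55, 2.55]. Speed limits (rad/s): [2.22, 2.22, 2.57, 3.14, 3.14, 3.14].

### API

Orientations are given as [roll, pitch, yaw] about the fixed x, y, z axes, in that order (R = Rz(yaw) Ry(pitch) Rx(roll)).
In Python, from cell import manip, viewer gives the robot as it stands.
- The arm moves only by the tool apply_moves, never from a script. Its argument "moves" is a list of rows, each a list of 3 entries, a list of its own where there are three numbers: the shift along the tool's x, y, z each as a share of 0.25 m, from -1 to 1, then the turn, a rotation vector about the tool's x, y, z each as a share of pi rad, from -1 to 1, then the closure, from 0 (fully open) to 1 (shut). In form: [[[dx, dy, dz], [wx, wy, wz], grip], ...]. A call has 1 to 12 rows; each row is the pose to reach, as a shift and turn from the pose commanded when the call began, along the tool's axes at that moment, turning the shorter way round; what a row does not reach only later rows make up. A row lasts 1/12 s, in which the tool goes at most 41.7 mm and 7.16 degrees, less where a joint would pass 70% of its speed; a pose out of reach is approached as far as the arm can. A call with a number of a shift or a turn outside -1 to 1 is refused whole. A call with a gripper value outside its range is refused whole. The fingers move at their own pace and stop on an object; "squeeze" is the grip in N (left out, the last holds). Time passes only in rows, so rows that repeat a pose let the fingers close. It gives the time, the measured TCP pose, the force, the opening and the grip force at its end, in the units of the state.
- manip.read_state(): the state, without advancing time (a new reading comes with each control period).
- viewer.camera(name): name is "scene" or "top"; returns the picture (420x560x3 uint8, blue, green, red); there is no depth.
- viewer.camera_info(name): a dict with "camera_matrix" (3x3 intrinsics, pixels), "R" (3x3) and "t" (3): a world point X has camera coordinates R X + t. Camera axes: x right, y down, z forward; pixel columns grow to the right and rows downward; lengths in mm; the calibration is good to about 2 mm. A picture is of the moment at which its call begins. camera_info takes no time and is no camera call.
- manip.sign_off(): hands the job in; it is judged then, once.
The state is a dict: "clock": time; "joints": joint angles; "qd": joint speeds; "effort": joint torques, N m; "eef_pos": TCP position; "eef_rot": TCP orientation; "wrist_force": force on the tool from outside, world axes, zero at the start; "moment": the same for the moment, N m; "finger_gap": finger opening in mm; "finger_force": force on a finger pad.
Only numpy, scipy, OpenCV 4.12 (cv2) and the standard library are available. Lean on these libraries where they do the work, as an engineer would, in place of code of your own. Each camera call takes 0.05 s, during which the arm holds its last target. There are 200 camera calls.

## Working session

There is one attempt and no reset: what is moved stays moved. The work goes in short steps, Python scripts to look and compute and a tool call to move; the robot and the scene stay as the last step left them, time stands still between calls to the robot, and variables do not carry over. Pictures are saved under pics/ and viewed, at most 10 in all, crops included, and the job is handed in when it is done.

Besides the shell and the picture viewer there is one more tool, called after "Call:" as name(argument=value, ...), one argument or row to a line, values as JSON. apply_moves: Moves the arm, as the interface text tells. Shift numbers are shares of 0.25 m and turn numbers shares of pi rad, none past 1 either way. Its arguments: {"type":"object","properties":{"moves":{"type":"array"},"squeeze":{"type":"number"}},"required":["moves"]}

```bash
mkdir -p pics; ls
python3 - <<'E'
from cell import manip, viewer
import cv2,numpy as np
for n in("scene","top"):
    cv2.imwrite(f"pics/{n}0.png",viewer.camera(n)); i=viewer.camera_info(n)
    print(n,np.round(i["camera_matrix"],1).tolist(),np.round(i["R"],4).tolist(),np.round(i["t"],1).tolist())
print(manip.read_state())
E
```

```text
pics
scene [[381.1, 0.0, 282.7], [0.0, 381.1, 206.7], [0.0, 0.0, 1.0]] [[0.7838, 0.621, 0.0087], [0.3982, -0.4917, -0.7743], [-0.4765, 0.6104, -0.6327]] [-446.1, -143.8, 973.1]
top [[413.8, 0.0, 280.1], [0.0, 413.8, 203.8], [0.0, 0.0, 1.0]] [[-0.0008, -1.0, 0.0054], [-0.9778, -0.0003, -0.2095], [0.2095, -0.0054, -0.9778]] [4.2, 595.6, 875.4]
{'clock': 0.1, 'joints': array([ 1.12841383e+00,  3.00415840e-01,  1.52147615e+00,  1.15266995e-06,
        1.32067277e+00, -6.66295130e-02]), 'qd': array([ 4.79082217e-04, -8.81052616e-04, -2.42040065e-03, -7.17346779e-04,
       -2.21725322e-04, -5.37178466e-05]), 'effort': array([ 2.60922556e-03, -5.32640433e+01, -3.53287733e+01,  7.10062799e-02,
        2.35447695e-02, -5.40810038e-05]), 'eef_pos': array([201.76940175, 511.44445706, 221.96101464]), 'eef_rot': array([-3.14062278e+00, -6.58367898e-05,  2.76583935e+00]), 'wrist_force': array([ 0.26247379,  0.08327369, -0.02076259]), 'moment': array([-0.01324191, -0.01577326,  0.0399227 ]), 'finger_force': 0.0, 'finger_gap': 94.19448755922951}
```

View pics/scene0.png

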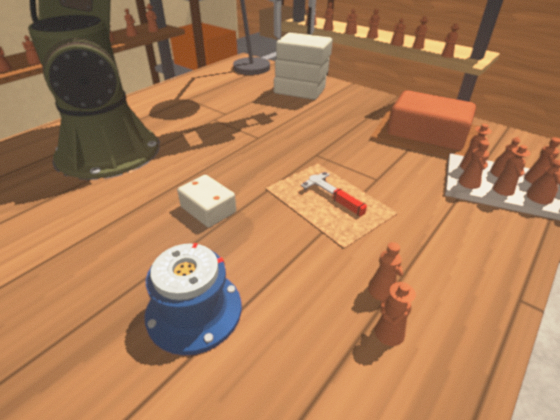

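View pics/top0.png

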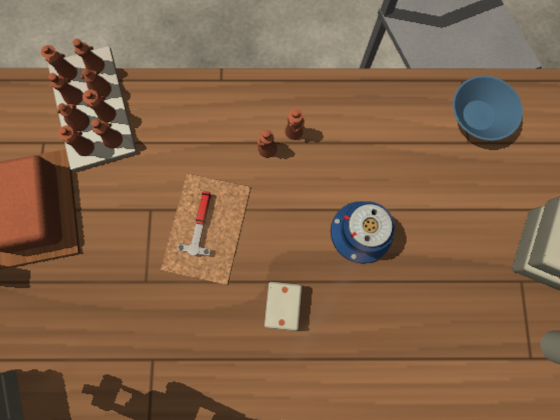

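The scene view shows the barrel at about (190,290), the spanner at (335,195) on the mat, the mould at (207,200) and the figurines at (388,300). In the top view the ring is at (370,226), the spanner runs (203,208)→(194,249), the mould is at (284,306) and the figurines are at (267,145) and (295,125). Next I'll zoom in.

Run:
```python
import cv2,numpy as np
s=cv2.imread("pics/scene0.png");t=cv2.imread("pics/top0.png")
def c(im,x,y,w=80,h=60): return cv2.resize(im[y:y+h,x:x+w],(400,300),interpolation=cv2.INTER_CUBIC)
cv2.imwrite("pics/crop0.png",np.vstack([np.hstack([c(s,145,230),c(t,330,196)]),np.hstack([c(s,295,160),c(t,160,195,)])]))
```

```text
(no output)
```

View pics/crop0.png

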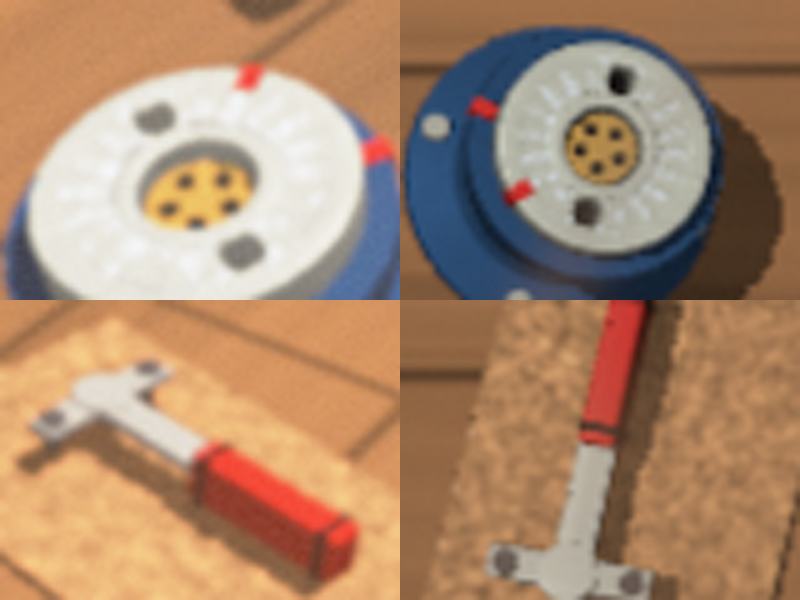

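The crops show the ring's holes at scene ≈(175.8,253.6)/(193.4,280.4) and top ≈(374,212)/(367,238). The marks are red, and two dark rivets on the spanner's bar stand over the prongs: scene (305,244 in crop) and (324,233 in crop), top (181,247)/(206,251). I'll now measure the centroids and triangulate.

```bash
cat > h.py <<'E'
import cv2,numpy as np
from cell import viewer
I={n:viewer.camera_info(n) for n in("scene","top")}
P={n:np.array(i["camera_matrix"])@np.c_[i["R"],i["t"]] for n,i in I.items()}
def tri(ps,pt):
    X=cv2.triangulatePoints(P["scene"],P["top"],np.array(ps,float).reshape(2,1),np.array(pt,float).reshape(2,1)).ravel();X=X[:3]/X[3]
    e=[np.linalg.norm(proj(n,X)-p) for n,p in(("scene",ps),("top",pt))]
    return X,np.round(e,1)
def proj(n,X):
    v=P[n]@np.r_[X,1];return v[:2]/v[2]
def plane(n,p,z):
    i=I[n];R=np.array(i["R"]);c=-R.T@np.array(i["t"]);d=R.T@np.linalg.inv(i["camera_matrix"])@np.r_[p,1]
    return c+d*(z-c[2])/d[2]
def dark(im,x,y,r=5,up=4):
    "weighted centroid of the dark spot near x,y"
    x0,y0=int(round(x-r)),int(round(y-r));g=cv2.cvtColor(im,cv2.COLOR_BGR2GRAY)[y0:y0+2*r+1,x0:x0+2*r+1].astype(float)
    w=np.clip(np.percentile(g,60)-25-g,0,40);yy,xx=np.mgrid[:g.shape[0],:g.shape[1]]
    k=np.hypot(xx-r,yy-r)<=r;w=w*k
    return np.array([x0+(w*xx).sum()/w.sum(),y0+(w*yy).sum()/w.sum()])
def red(im):
    b,g,r=[c.astype(int) for c in cv2.split(im)]
    return ((r>150)&(g<90)&(b<90)&(r-g>90)).astype(np.uint8)
E
python3 - <<'E'
from h import *
np.set_printoptions(precision=1,suppress=True)
s=cv2.imread("pics/scene0.png");t=cv2.imread("pics/top0.png")
for nm,a,b in [("hole near",(175.5,253.5),(373.8,211.8)),("hole far",(193,280),(367,238)),("rivet L",(305.3,243.5-160+100-40+0) if 0 else (305.5,183.2),(180.8,247.2)),("rivet R",(324.5,173.4),(206,251))]:
    r=5 if "hole" in nm else 3
    p,q=dark(s,*a,r),dark(t,*b,r);X,e=tri(p,q);print(nm,p,q,X,e)
for n,im in(("scene",s),("top",t)):
    k,l,st,c=cv2.connectedComponentsWithStats(red(im))
    for i in range(1,k):
        if st[i,4]>4: print(n,st[i],c[i], [plane(n,c[i],z)[:2] for z in(90,106,28)])
    m=((im.min(2)>150)&(im.max(2).astype(int)-im.min(2)<40)).astype(np.uint8)
    k,l,st,c=cv2.connectedComponentsWithStats(m)
    for i in range(1,k):
        if st[i,4]>250: print(n,"white",st[i],c[i])
E
```

```text
hole near [175.7 253.4] [373.6 211.6] [ 556.7 -194.7  147.2] [7.7 4.2]
hole far [193. 280.] [366.9 237.9] [ 525.3 -183.    56.6] [8.  4.7]
rivet L [304.9 183.3] [180.6 247.3] [488.9 224.7  -0.2] [11.4  8.7]
rivet R [324.1 173. ] [205.8 251.3] [506.7 184.2  47. ] [10.7  9.3]
scene [335 189  31  25 199] [351. 200.] [array([638.2, 107. ]), array([647.1,  88.1]), array([603.8, 180.3])]
scene [194 243   2   4   6] [194.5 244.5] [array([ 507., -142.]), array([ 521. , -151.4]), array([ 453.1, -105.6])]
scene [219 259   4   3   9] [220.1 259.9] [array([ 560.8, -139.8]), array([ 572.7, -149.3]), array([ 514.9, -103.1])]
scene white [280  34  51  13 408] [305.4  39.9]
scene white [470 162  22  36 272] [483.1 184.1]
scene white [180 176  53  33 854] [206.  191.5]
scene white [ 150  244   68   50 2172] [183.7 268.7]
scene white [ 512  270   48  150 3631] [543.6 368.3]
top [203 191   6   3  12] [205.5 191.8] [array([616.8, 169.3]), array([612.9, 166.4]), array([632. , 180.4])]
top [197 195  11  25 160] [202.2 206.9] [array([582.9, 175.3]), array([579.6, 172.3]), array([595.7, 186.9])]
top [344 216   5   3  11] [346.3 217. ] [array([ 560.3, -140.5]), array([ 557.4, -137.9]), array([ 571.5, -151. ])]
top [196 221   6   3  13] [198.5 221.9] [array([549.4, 181.9]), array([546.7, 178.8]), array([559.8, 194. ])]
top [352 233   4   3  10] [353.5 234. ] [array([ 522.9, -155. ]), array([ 520.6, -152. ]), array([ 531.5, -166.4])]
top white [ 66 144  38  25 358] [ 79.3 158. ]
top white [350 205  41  41 967] [370.2 224.7]
top white [ 265  283   35   46 1195] [282.  305.7]
```

The correspondence between views was swapped, so I'll redo it.

Run:
```python
from h import *
np.set_printoptions(precision=1,suppress=True)
s=cv2.imread("pics/scene0.png");t=cv2.imread("pics/top0.png")
def pr(nm,p,q,z):
    X,e=tri(p,q);print(nm,X,e,"planes z",z,plane("scene",p,z)[:2],plane("top",q,z)[:2]);return X
h1=pr("holeP",(193.,280.),(373.6,211.6),106);h2=pr("holeQ",(175.7,253.4),(366.9,237.9),106)
r1=pr("rivL",(324.1,173.),(180.6,247.3),22);r2=pr("rivR",(304.9,183.3),(205.8,251.3),22)
print("dist",np.linalg.norm(h1-h2),np.linalg.norm(r1-r2))
pr("barrelmark",(220.1,259.9),(346.3,217),90); pr("ringmark",(194.5,244.5),(353.5,234),106)
print("ring c from holes",(h1+h2)/2)
# ring white outline in top view: rays of the contour onto z=106
for n,im,b in(("top",t,(345,200,50,50)),):
    m=((im.min(2)>110)&(im.max(2).astype(int)-im.min(2)<40)).astype(np.uint8);x,y,w,h=b
    c=max(cv2.findContours(m[y:y+h,x:x+w],0,1)[0],key=cv2.contourArea).reshape(-1,2)+[x,y]
    W=np.array([plane(n,p,106)[:2] for p in c],np.float32);print("ring circle",cv2.fitEllipse(W))
# mat corners, handle axis
hsv=cv2.cvtColor(t,cv2.COLOR_BGR2HSV)
R=red(t);R[:185]=0;R[230:]=0;R[:,:190]=0;R[:,215:]=0
pts=np.argwhere(R)[:,::-1].astype(float);W=np.array([plane("top",p,28)[:2] for p in pts],np.float32)
print("handle",cv2.minAreaRect(W),cv2.fitLine(W,cv2.DIST_L2,0,.01,.01).ravel())
for p in((189,176),(250,184),(162,272),(228,282)): print("mat",plane("top",p,4))
for p in((267,155),(295,137)): print("fig",plane("top",p,0))
print("mould",plane("top",(283,305),50))
```

```text
holeP [ 569.6 -197.4  104.7] [0.1 0.1] planes z 106 [ 570.6 -197.9] [ 569.2 -197.2]
holeQ [ 512.5 -180.3  105. ] [0.2 0.1] planes z 106 [ 513.6 -180.6] [ 512.3 -180.2]
rivL [501.8 234.6  21.9] [0.3 0.3] planes z 22 [502.3 235.1] [501.3 234.2]
rivR [491.9 175.5  22. ] [0.1 0.1] planes z 22 [491.9 175.3] [492.1 175.6]
dist 59.56146392455746 59.9422710808107
barrelmark [ 560.6 -140.3   90.1] [0.3 0.2] planes z 90 [ 560.8 -139.9] [ 560.3 -140.6]
ringmark [ 520.8 -151.7  106.1] [0.3 0.2] planes z 106 [ 521.  -151.4] [ 520.6 -152. ]
ring c from holes [ 541.1 -188.8  104.8]
ring circle ((541.1996459960938, -189.0826873779297), (87.77501678466797, 90.21388244628906), 138.14825439453125)
handle ((595.786865234375, 186.83677673339844), (15.171908378601074, 77.90087890625), 79.7702407836914) [  1.   -0.2 595.6 186.9]
mat [677.7 226.5   4. ]
mat [657.6  77.1   4. ]
mat [445.8 278.8   4. ]
mat [422.8 124.7   4. ]
fig [733.1  36.2   0. ]
fig [780.6 -33.8   0. ]
mould [372.2  -2.1  50. ]
```

All of it agrees: holes 59.6 mm apart at z≈105, rivets 59.9 mm apart at z≈22. The ring centre is (541.1,-189) and about 50° of clockwise turn remains. The spanner's grip is near (580.5,190.1) with heading -10°.

Plan: grasp with tool yaw 169.9°, then seat the spanner with its handle towards ring -x, so j6 stays in range.

```bash
cat > go.py <<'E'
import sys,numpy as np
from cell import manip
from scipy.spatial.transform import Rotation as Ro
def go(x,y,z,yawdeg):
    s=manip.read_state();R=Ro.from_euler("xyz",s["eef_rot"])
    d=R.inv().apply(np.array([x,y,z])-s["eef_pos"])/250
    w=(R.inv()*Ro.from_euler("xyz",[np.pi,0,np.radians(yawdeg)])).as_rotvec()/np.pi
    print("shift",np.round(d,4),"turn",np.round(w,4),"at",np.round(s["eef_pos"],1),"yaw",round(np.degrees(s["eef_rot"][2]),2),"t",round(s["clock"],2))
if __name__=="__main__": go(*map(float,sys.argv[1:]))
E
python3 go.py 580.5 190.1 120 169.9
```

```text
shift [-1.881  -0.6394  0.4083] turn [-0.0003 -0.0001 -0.0635] at [201.8 511.4 222. ] yaw 158.47 t 0.1
```

Call:
apply_moves(
  moves=[
    [[-0.06, -0.02, 0.01], [0, 0, -0.004], 0],
    [[-0.18, -0.06, 0.04], [0, 0, -0.012], 0],
    [[-0.33, -0.11, 0.07], [0, 0, -0.022], 0],
    [[-0.48, -0.16, 0.1], [0, 0, -0.032], 0],
    [[-0.63, -0.21, 0.13], [0, 0, -0.042], 0],
    [[-0.78, -0.26, 0.17], [0, 0, -0.053], 0],
    [[-0.94, -0.32, 0.2], [0, 0, -0.0635], 0],
  ],
)

```text
clock: 0.68
eef_pos: [390.8, 350.6, 171.9]
eef_rot: [-3.141, -0.001, 2.967]
wrist_force: [0.4, 0.8, -0.6]
finger_gap: 94.0
finger_force: 0.0
```

```bash
python3 go.py 580.5 190.1 110 169.9
```

```text
shift [-0.8589 -0.5005  0.2474] turn [-0.0002 -0.0002  0.0007] at [390.8 350.6 171.9] yaw 170.02 t 0.68
```

Call:
apply_moves(
  moves=[
    [[-0.14, -0.08, 0.04], [0, 0, 0], 0],
    [[-0.28, -0.16, 0.08], [0, 0, 0], 0],
    [[-0.42, -0.25, 0.12], [0, 0, 0], 0],
    [[-0.56, -0.33, 0.16], [0, 0, 0], 0],
    [[-0.7, -0.41, 0.2], [0, 0, 0], 0],
    [[-0.81, -0.47, 0.235], [0, 0, 0], 0],
    [[-0.86, -0.5, 0.247], [0, 0, 0], 0],
    [[-0.86, -0.5, 0.247], [0, 0, 0], 0],
    [[-0.86, -0.5, 0.247], [0, 0, 0], 0],
  ],
)

```text
clock: 1.43
eef_pos: [579.2, 191.4, 110.6]
eef_rot: [-3.141, -0.001, 2.965]
wrist_force: [-0.2, 0.5, 0.4]
finger_gap: 93.9
finger_force: 0.0
```

```bash
python3 go.py 580.5 190.1 23 169.9
```

```text
shift [-0.0064 -0.0041  0.3505] turn [-0.0001 -0.0003 -0.0003] at [579.2 191.4 110.6] yaw 169.85 t 1.43
```

Call:
apply_moves(
  moves=[
    [[-0.006, -0.004, 0.06], [0, 0, 0], 0.2],
    [[-0.006, -0.004, 0.12], [0, 0, 0], 0.3],
    [[-0.006, -0.004, 0.18], [0, 0, 0], 0.4],
    [[-0.006, -0.004, 0.24], [0, 0, 0], 0.4],
    [[-0.006, -0.004, 0.3], [0, 0, 0], 0.4],
    [[-0.006, -0.004, 0.33], [0, 0, 0], 0.4],
    [[-0.006, -0.004, 0.349], [0, 0, 0], 0.4],
    [[-0.006, -0.004, 0.349], [0, 0, 0], 0.4],
    [[-0.006, -0.004, 0.349], [0, 0, 0], 0.4],
  ],
  squeeze=20,
)

```text
clock: 2.18
eef_pos: [580.9, 190.7, 24.5]
eef_rot: [3.141, 0.001, 2.966]
wrist_force: [0.3, 0.0, 0.3]
finger_gap: 56.3
finger_force: 0.0
```

```bash
python3 go.py 580.5 190.1 23 169.9; python3 -c "
from cell import viewer;import cv2
t=viewer.camera('top');s=viewer.camera('scene')
import numpy as np
cv2.imwrite('pics/a.png',np.hstack([cv2.resize(t[150:270,140:260],(400,400)),cv2.resize(s[140:240,280:380],(400,400))]))"
```

```text
shift [ 0.0012 -0.0025  0.0062] turn [0.0001 0.0002 0.0002] at [580.9 190.7  24.5] yaw 169.94 t 2.18
```

View pics/a.png

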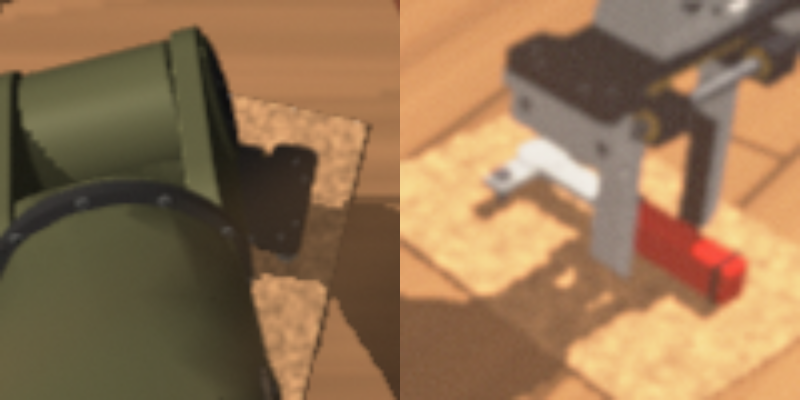

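The fingers straddle the handle: near finger tip at crop ≈(615,270), far finger at (700,215), with the red handle between them. The top view is hidden by the arm. Closing the gripper.

Call:
apply_moves(
  moves=[
    [[0, 0, 0.003], [0, 0, 0], 0.6],
    [[0, 0, 0.003], [0, 0, 0], 0.75],
    [[0, 0, 0.003], [0, 0, 0], 0.85],
    [[0, 0, 0.003], [0, 0, 0], 0.9],
    [[0, 0, 0.003], [0, 0, 0], 0.95],
    [[0, 0, 0.003], [0, 0, 0], 1],
    [[0, 0, 0.003], [0, 0, 0], 1],
  ],
  squeeze=20,
)

```text
clock: 2.87
eef_pos: [580.9, 190.0, 23.0]
eef_rot: [-3.142, 0.0, 2.965]
wrist_force: [-0.0, 0.2, -0.2]
finger_gap: 17.7
finger_force: 20.0
```

Call:
apply_moves(
  moves=[
    [[0, 0, 0], [0, 0, 0], 1],
    [[0, 0, 0], [0, 0, 0], 1],
    [[0, 0, 0], [0, 0, 0], 1],
    [[0, 0, 0], [0, 0, 0], 1],
    [[0, 0, 0], [0, 0, 0], 1],
  ],
  squeeze=60,
)

```text
clock: 3.28
eef_pos: [580.9, 190.0, 23.0]
eef_rot: [-3.142, 0.0, 2.965]
wrist_force: [1.0, -1.0, 0.4]
finger_gap: 17.6
finger_force: 60.0
```

```bash
python3 go.py 580.5 190.1 180 169.9
```

```text
shift [ 0.0016 -0.     -0.628 ] turn [-0.  0. -0.] at [580.9 190.   23. ] yaw 169.9 t 3.28
```

Call:
apply_moves(
  moves=[
    [[0, 0, -0.02], [0, 0, 0], 1],
    [[0, 0, -0.06], [0, 0, 0], 1],
    [[0, 0, -0.14], [0, 0, 0], 1],
    [[0, 0, -0.24], [0, 0, 0], 1],
    [[0, 0, -0.36], [0, 0, 0], 1],
    [[0, 0, -0.48], [0, 0, 0], 1],
    [[0, 0, -0.58], [0, 0, 0], 1],
    [[0, 0, -0.65], [0, 0, 0], 1],
    [[0, 0, -0.68], [0, 0, 0], 1],
    [[0, 0, -0.68], [0, 0, 0], 1],
  ],
)

```text
clock: 4.12
eef_pos: [581.3, 190.2, 195.2]
eef_rot: [3.14, 0.003, 2.965]
wrist_force: [-0.2, -0.5, -2.6]
finger_gap: 18.0
finger_force: 60.0
```

```bash
python3 go.py 550 -40 190 121.6
```

```text
shift [-0.038  -0.9286  0.0195] turn [0.0008 0.0007 0.2683] at [581.3 190.2 195.2] yaw 169.9 t 4.12
```

Call:
apply_moves(
  moves=[
    [[0, -0.03, 0], [0, 0, 0.009], 1],
    [[0, -0.09, 0], [0, 0, 0.026], 1],
    [[0, -0.18, 0], [0, 0, 0.052], 1],
    [[-0.01, -0.28, 0], [0, 0, 0.081], 1],
    [[-0.01, -0.38, 0.01], [0, 0, 0.11], 1],
    [[-0.02, -0.48, 0.01], [0, 0, 0.139], 1],
    [[-0.02, -0.58, 0.01], [0, 0, 0.167], 1],
    [[-0.03, -0.68, 0.01], [0, 0, 0.196], 1],
    [[-0.03, -0.78, 0.02], [0, 0, 0.225], 1],
    [[-0.04, -0.86, 0.02], [0, 0, 0.249], 1],
    [[-0.04, -0.93, 0.02], [0, 0, 0.268], 1],
    [[-0.04, -0.93, 0.02], [0, 0, 0.268], 1],
  ],
)

```text
clock: 5.12
eef_pos: [548.7, -43.5, 186.3]
eef_rot: [-3.139, -0.001, 2.116]
wrist_force: [0.0, -0.1, -3.0]
finger_gap: 17.2
finger_force: 60.0
```

```bash
python3 go.py 516.6 -270.7 160 73.3
```

```text
shift [-0.7108 -0.5808  0.1058] turn [-9.000e-04 -1.000e-04  2.663e-01] at [548.7 -43.5 186.3] yaw 121.23 t 5.12
```

Call:
apply_moves(
  moves=[
    [[-0.02, -0.02, 0], [0, 0, 0.009], 1],
    [[-0.07, -0.06, 0.01], [0, 0, 0.026], 1],
    [[-0.14, -0.12, 0.02], [0, 0, 0.053], 1],
    [[-0.22, -0.18, 0.03], [0, 0, 0.082], 1],
    [[-0.3, -0.24, 0.04], [0, 0, 0.112], 1],
    [[-0.38, -0.31, 0.06], [0, 0, 0.142], 1],
    [[-0.46, -0.37, 0.07], [0, 0, 0.172], 1],
    [[-0.54, -0.44, 0.08], [0, 0, 0.202], 1],
    [[-0.62, -0.51, 0.09], [0, 0, 0.232], 1],
    [[-0.68, -0.55, 0.1], [0, 0, 0.255], 1],
    [[-0.71, -0.58, 0.106], [0, 0, 0.266], 1],
    [[-0.71, -0.58, 0.106], [0, 0, 0.266], 1],
  ],
)

```text
clock: 6.12
eef_pos: [519.0, -268.7, 160.4]
eef_rot: [-3.14, -0.0, 1.285]
wrist_force: [0.1, 0.4, -2.6]
finger_gap: 17.4
finger_force: 60.0
```

Call:
apply_moves(
  moves=[
    [[0, 0, 0], [0, 0, 0], 1],
    [[0, 0, 0], [0, 0, 0], 1],
    [[0, 0, 0], [0, 0, 0], 1],
  ],
)

```text
clock: 6.37
eef_pos: [520.0, -266.6, 161.7]
eef_rot: [3.141, -0.0, 1.29]
wrist_force: [-0.3, -0.6, -1.1]
finger_gap: 17.9
finger_force: 60.0
```

```bash
python3 go.py 516.6 -270.7 145 73.3; python3 -c "
from cell import viewer;import cv2
t=viewer.camera('top');s=viewer.camera('scene')
cv2.imwrite('pics/t1.png',t);cv2.imwrite('pics/s1.png',s)
import numpy as np
cv2.imwrite('pics/b.png',np.hstack([cv2.resize(t[170:270,320:420],(400,400),interpolation=2),cv2.resize(s[200:300,135:235],(400,400),interpolation=2)]))"
```

```text
shift [-0.0194 -0.0087  0.0667] turn [ 0.     -0.      0.0035] at [ 520.  -266.6  161.7] yaw 73.92 t 6.37
```

View pics/b.png

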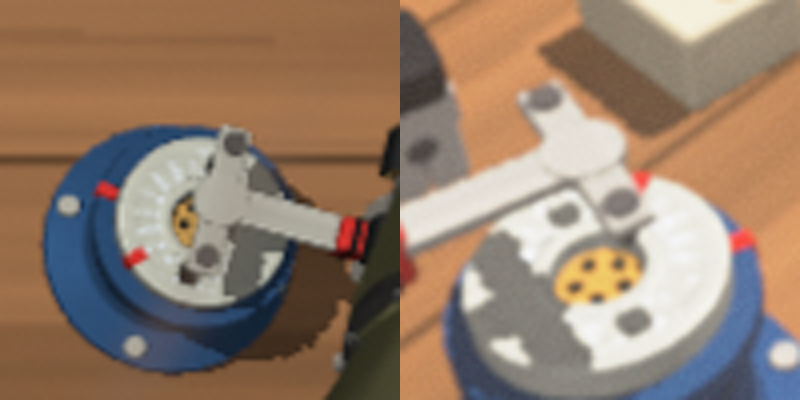

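Both rivets are visible: top ≈(378.6,205.6) and (371.5,234), scene ≈(190,250) and (171,224). The bar hovers over the ring, and the holes are partly hidden in the top view. I'll triangulate the rivets.

```bash
cat > fit.py <<'E'
from h import *
from cell import manip
def fit(s,t,guess):
    (a,b),(c,d)=guess
    X1,e1=tri(dark(s,*a,3),dark(t,*b,3));X2,e2=tri(dark(s,*c,3),dark(t,*d,3))
    M=(X1+X2)/2;v=X1-X2;st=manip.read_state();p=st["eef_pos"];dv=M-p
    print(np.round([X1,X2,M],1),e1,e2,"len",round(np.linalg.norm(v),1),"head yaw",round(np.degrees(np.arctan2(v[1],v[0]))+90,2),"tool",np.round(p,1),round(np.degrees(st["eef_rot"][2]),2),"M-tcp",np.round(dv,1),round(np.hypot(*dv[:2]),1),round(np.degrees(np.arctan2(dv[1],dv[0])),2))
if __name__=="__main__":
    fit(cv2.imread("pics/s1.png"),cv2.imread("pics/t1.png"),[((190,250),(378.5,205.5)),((171,224),(371.5,234))])
E
python3 fit.py
```

```text
[[nan nan nan]
 [nan nan nan]
 [nan nan nan]] [nan nan] [nan nan] len nan head yaw nan tool [ 520.  -266.9  161.7] 73.89 M-tcp [nan nan nan] nan nanh.py:19: RuntimeWarning: invalid value encountered in scalar divide
  return np.array([x0+(w*xx).sum()/w.sum(),y0+(w*yy).sum()/w.sum()])
```

```bash
sed -i 's/    w=np.clip(np.percentile(g,60)-25-g,0,40);/    k0=g[r-1:r+2,r-1:r+2].min(); w=np.clip(k0+35-g,0,20);/' h.py; python3 fit.py
```

```text
[[ 571.6 -194.6  161.1]
 [ 513.6 -177.3  160.7]
 [ 542.6 -185.9  160.9]] [0.6 0.3] [0.1 0.1] len 60.5 head yaw 73.41 tool [ 520.  -266.9  161.7] 73.89 M-tcp [22.6 81.  -0.8] 84.1 74.4
```

```bash
python3 go.py 516.7 -270.1 135 73.3
```

```text
shift [-0.0159 -0.0091  0.1067] turn [ 0.0001 -0.      0.0033] at [ 520.  -266.9  161.7] yaw 73.89 t 6.47
```

Call:
apply_moves(
  moves=[
    [[-0.005, -0.003, 0.02], [0, 0, 0.001], 1],
    [[-0.012, -0.007, 0.06], [0, 0, 0.003], 1],
    [[-0.016, -0.009, 0.09], [0, 0, 0.003], 1],
    [[-0.016, -0.009, 0.107], [0, 0, 0.003], 1],
    [[-0.016, -0.009, 0.107], [0, 0, 0.003], 1],
    [[-0.016, -0.009, 0.107], [0, 0, 0.003], 1],
    [[-0.016, -0.009, 0.107], [0, 0, 0.003], 1],
    [[-0.016, -0.009, 0.107], [0, 0, 0.003], 1],
  ],
)

```text
clock: 7.13
eef_pos: [516.6, -271.1, 135.1]
eef_rot: [3.141, 0.0, 1.278]
wrist_force: [0.3, -0.4, -1.0]
finger_gap: 17.6
finger_force: 60.0
```

Run:
```python
from fit import *
t=viewer.camera('top');s=viewer.camera('scene')
# rivets expected at holes' xy, z 134
a=np.array([569.7,-197.4,134]);b=np.array([512.4,-180.3,134])
fit(s,t,[(proj("scene",a),proj("top",a)),(proj("scene",b),proj("top",b))])
import go; go.go(516.7,-270.1,123,73.3)
cv2.imwrite('pics/c.png',np.hstack([cv2.resize(t[170:270,320:420],(400,400),interpolation=2),cv2.resize(s[215:315,135:235],(400,400),interpolation=2)]))
```

```text
[[ 569.1 -198.5  134.4]
 [ 511.8 -181.3  134.2]
 [ 540.5 -189.9  134.3]] [0.8 0.4] [0.4 0.2] len 59.9 head yaw 73.31 tool [ 516.5 -271.   135.1] 73.24 M-tcp [23.9 81.2 -0.7] 84.6 73.57
shift [ 0.0038 -0.0005  0.0482] turn [ 0.0002  0.     -0.0003] at [ 516.5 -271.   135.1] yaw 73.24 t 7.23
```

View pics/c.png

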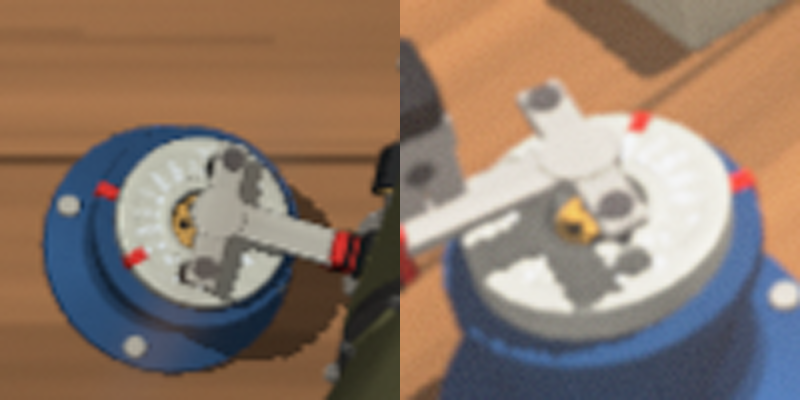

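The bar stands over the holes: rivets at top (378,210)/(371,237) and scene (171,239)/(189.5,266). It needs about 1 mm more along tool +x. I'll lower it slowly.

Call:
apply_moves(
  moves=[
    [[0.002, 0, 0.005], [0, 0, 0], 1],
    [[0.004, 0, 0.01], [0, 0, 0], 1],
    [[0.0045, 0, 0.018], [0, 0, 0], 1],
    [[0.0045, 0, 0.026], [0, 0, 0], 1],
    [[0.0045, 0, 0.034], [0, 0, 0], 1],
    [[0.0045, 0, 0.042], [0, 0, 0], 1],
    [[0.0045, 0, 0.05], [0, 0, 0], 1],
    [[0.0045, 0, 0.058], [0, 0, 0], 1],
    [[0.0045, 0, 0.058], [0, 0, 0], 1],
    [[0.0045, 0, 0.058], [0, 0, 0], 1],
  ],
)

```text
clock: 8.07
eef_pos: [516.7, -269.9, 120.1]
eef_rot: [-3.141, -0.0, 1.278]
wrist_force: [-0.4, -0.4, -2.0]
finger_gap: 17.7
finger_force: 60.0
```

```bash
python3 go.py 517 -270.1 113.5 73.3
```

```text
shift [-0.0004  0.0013  0.0266] turn [-0.0001 -0.     -0.0003] at [ 516.7 -269.9  120.1] yaw 73.24 t 8.07
```

No contact force with the tips 5 mm below the ring's face, so they are in the holes. Lowering the rest.

Call:
apply_moves(
  moves=[
    [[0, 0, 0.005], [0, 0, 0], 1],
    [[0, 0, 0.01], [0, 0, 0], 1],
    [[0, 0, 0.015], [0, 0, 0], 1],
    [[0, 0, 0.02], [0, 0, 0], 1],
    [[0, 0, 0.024], [0, 0, 0], 1],
    [[0, 0, 0.026], [0, 0, 0], 1],
    [[0, 0, 0.026], [0, 0, 0], 1],
    [[0, 0, 0.026], [0, 0, 0], 1],
  ],
)

```text
clock: 8.73
eef_pos: [516.8, -269.9, 113.8]
eef_rot: [-3.142, 0.0, 1.278]
wrist_force: [-0.7, -0.1, -2.6]
finger_gap: 17.6
finger_force: 60.0
```

Run:
```python
from fit import *
t=viewer.camera('top');s=viewer.camera('scene')
a=np.array([569.7,-197.4,112]);b=np.array([512.4,-180.3,112])
fit(s,t,[(proj("scene",a),proj("top",a)),(proj("scene",b),proj("top",b))])
print(manip.read_state()["wrist_force"])
# turn plan: arc about C keeping the present TCP radius, as shifts in the tool axes of the moment
st=manip.read_state();p=st["eef_pos"][:2];y=st["eef_rot"][2];C=np.array([541.1,-188.9])
for d in(1,5,10,15,20,25,30,40,50):
    a=-np.radians(d);v=p-C;v2=np.array([v[0]*np.cos(a)-v[1]*np.sin(a),v[0]*np.sin(a)+v[1]*np.cos(a)])-v
    ex=np.array([np.cos(y),np.sin(y)]);ey=np.array([np.sin(y),-np.cos(y)])
    print(d,np.round([v2@ex/250,v2@ey/250],4),round(d/180,4))
```

```text
[[ 569.  -197.6  112.4]
 [ 512.2 -180.9  113. ]
 [ 540.6 -189.3  112.7]] [0.4 0.2] [0.5 0.3] len 59.2 head yaw 73.59 tool [ 516.8 -270.   113.8] 73.24 M-tcp [23.8 80.7 -1.1] 84.1 73.57
[-0.38143658 -0.03197341 -2.46462839]
1 [ 0.     -0.0059] 0.0056
5 [ 0.0013 -0.0295] 0.0278
10 [ 0.0051 -0.0588] 0.0556
15 [ 0.0114 -0.0876] 0.0833
20 [ 0.0203 -0.1158] 0.1111
25 [ 0.0315 -0.1431] 0.1389
30 [ 0.0451 -0.1693] 0.1667
40 [ 0.0789 -0.2177] 0.2222
50 [ 0.1206 -0.2595] 0.2778
```

The prongs are seated about 11 mm deep. Now turning 30° clockwise on an arc about the ring axis.

Call:
apply_moves(
  moves=[
    [[0.0003, -0.0148, 0], [0, 0, 0.0139], 1],
    [[0.0013, -0.0295, 0], [0, 0, 0.0278], 1],
    [[0.003, -0.0442, 0], [0, 0, 0.0417], 1],
    [[0.0051, -0.0588, 0], [0, 0, 0.0556], 1],
    [[0.008, -0.0733, 0], [0, 0, 0.0694], 1],
    [[0.0114, -0.0876, 0], [0, 0, 0.0833], 1],
    [[0.0155, -0.1018, 0], [0, 0, 0.0972], 1],
    [[0.0203, -0.1158, 0], [0, 0, 0.1111], 1],
    [[0.0256, -0.1295, 0], [0, 0, 0.125], 1],
    [[0.0315, -0.1431, 0], [0, 0, 0.1389], 1],
    [[0.038, -0.1563, 0], [0, 0, 0.1528], 1],
    [[0.0451, -0.1693, 0], [0, 0, 0.1667], 1],
  ],
)

```text
clock: 9.83
eef_pos: [480.0, -246.5, 113.9]
eef_rot: [3.141, -0.001, 0.753]
wrist_force: [6.3, 3.1, -4.5]
finger_gap: 17.9
finger_force: 60.0
```

Call:
apply_moves(
  moves=[
    [[0, 0, 0], [0, 0, 0], 1],
    [[0, 0, 0], [0, 0, 0], 1],
    [[0, 0, 0], [0, 0, 0], 1],
  ],
)

```text
clock: 10.08
eef_pos: [479.9, -246.8, 113.9]
eef_rot: [3.141, -0.001, 0.755]
wrist_force: [5.0, 2.1, -3.0]
finger_gap: 17.1
finger_force: 60.0
```

Run:
```python
from fit import *
from go import *
t=viewer.camera('top');s=viewer.camera('scene')
st=manip.read_state();p=st["eef_pos"][:2];y=st["eef_rot"][2];C=np.array([541.1,-188.9]);ex=np.array([np.cos(y),np.sin(y)]);ey=np.array([np.sin(y),-np.cos(y)])
print(np.round(st["wrist_force"],1),np.round(st["moment"],2),"arm",np.round([(C-p)@ex,(C-p)@ey],1))
def hv(d): return np.array([np.sin(d),-np.cos(d)])*30
a=np.r_[C+hv(y),113];b=np.r_[C-hv(y),113]
fit(s,t,[(proj("scene",a),proj("top",a)),(proj("scene",b),proj("top",b))])
for n,im in(("scene",s),("top",t)):
    k,l,q,c=cv2.connectedComponentsWithStats(red(im))
    for i in range(1,k):
        if q[i,4]>3:
            for z in(90,106):
                X=plane(n,c[i],z)[:2]-C
                if np.hypot(*X)<58: print(n,c[i],z,"r",np.hypot(*X).round(1),"ang",np.degrees(np.arctan2(X[1],X[0])).round(1))
```

```text
[ 4.4  3.4 -2.3] [ 0.51 -0.79  0.07] arm [84.3 -0.2]
[[ 561.  -210.9  113.1]
 [ 519.4 -167.   112.8]
 [ 540.2 -188.9  113. ]] [0.1 0. ] [0. 0.] len 60.5 head yaw 43.48 tool [ 479.9 -246.8  113.9] 43.27 M-tcp [60.3 57.9 -1. ] 83.6 43.85
scene [205.  248.5] 90 r 53.3 ang 106.4
scene [205.  248.5] 106 r 41.6 ang 92.6
scene [220.11111111 259.88888889] 90 r 52.9 ang 68.1
scene [220.11111111 259.88888889] 106 r 50.6 ang 51.4
top [346.38461538 217.07692308] 90 r 51.7 ang 68.4
top [346.38461538 217.07692308] 106 r 53.3 ang 72.4
top [350.6 225.6] 90 r 39.6 ang 89.7
top [350.6 225.6] 106 r 42.5 ang 93.2
```

The ring turned 25.5°, the marks are still 24.7° apart, and the forces are small. Continuing, slower towards the end.

Call:
apply_moves(
  moves=[
    [[0.0003, -0.0148, 0], [0, 0, 0.0139], 1],
    [[0.0013, -0.0295, 0], [0, 0, 0.0278], 1],
    [[0.003, -0.0442, 0], [0, 0, 0.0417], 1],
    [[0.0051, -0.0588, 0], [0, 0, 0.0556], 1],
    [[0.008, -0.0733, 0], [0, 0, 0.0694], 1],
    [[0.0114, -0.0876, 0], [0, 0, 0.0833], 1],
    [[0.0155, -0.1018, 0], [0, 0, 0.0972], 1],
    [[0.0203, -0.1158, 0], [0, 0, 0.1111], 1],
    [[0.0245, -0.127, 0], [0, 0, 0.1222], 1],
    [[0.0245, -0.127, 0], [0, 0, 0.1222], 1],
    [[0.0245, -0.127, 0], [0, 0, 0.1222], 1],
  ],
)

```text
clock: 11.1
eef_pos: [462.7, -219.7, 114.0]
eef_rot: [3.141, -0.001, 0.371]
wrist_force: [4.5, 1.6, -3.3]
finger_gap: 17.7
finger_force: 60.0
```

```bash
cat > marks.py <<'E'
from fit import *
from go import *
t=viewer.camera('top');s=viewer.camera('scene')
st=manip.read_state();y=st["eef_rot"][2];C=np.array([541.1,-188.9])
print(st["clock"],np.round(st["eef_pos"],1),np.degrees(y).round(2),np.round(st["wrist_force"],1),np.round(st["moment"],2))
for n,im in(("scene",s),("top",t)):
    k,l,q,c=cv2.connectedComponentsWithStats(red(im))
    for i in range(1,k):
        if q[i,4]>3:
            for z,lo,hi in((90,48,56),(106,36,46)):
                X=plane(n,c[i],z)[:2]-C
                if lo<np.hypot(*X)<hi: print(n,c[i].round(1),z,"r",np.hypot(*X).round(1),"ang",np.degrees(np.arctan2(X[1],X[0])).round(1),q[i,4])
E
python3 marks.py
```

```text
11.2 [ 462.7 -219.7  114. ] 21.27 [ 5.6  1.8 -2.9] [ 0.22 -0.78  0.11]
scene [211.5 254.5] 90 r 48.7 ang 87.9 4
scene [211.5 254.5] 106 r 41.8 ang 69.9 4
scene [220.1 259.8] 90 r 53.0 ang 68.4 8
```

Call:
apply_moves(
  moves=[
    [[0, -0.006, 0], [0, 0, 0.0056], 1],
    [[0, -0.012, 0], [0, 0, 0.0111], 1],
    [[0.001, -0.018, 0], [0, 0, 0.0167], 1],
    [[0.001, -0.0236, 0], [0, 0, 0.0222], 1],
    [[0.001, -0.0295, 0], [0, 0, 0.0278], 1],
    [[0.001, -0.0295, 0], [0, 0, 0.0278], 1],
    [[0.001, -0.0295, 0], [0, 0, 0.0278], 1],
  ],
)

```text
clock: 11.78
eef_pos: [461.2, -213.8, 114.4]
eef_rot: [3.138, -0.003, 0.285]
wrist_force: [13.5, -6.0, -6.9]
finger_gap: 17.1
finger_force: 60.3
```

```bash
python3 marks.py; python3 -c "
from cell import viewer;import cv2
import numpy as np
t=viewer.camera('top');s=viewer.camera('scene')
cv2.imwrite('pics/d.png',np.hstack([cv2.resize(t[180:260,325:405],(400,400),interpolation=2),cv2.resize(s[220:300,155:235],(400,400),interpolation=2)]))"
```

```text
11.8833 [ 461.3 -213.8  114.4] 16.31 [13.9 -5.9 -6.8] [-1.23 -1.94  0.69]
scene [220.1 259.8] 90 r 53.0 ang 68.4 8
```

View pics/d.png

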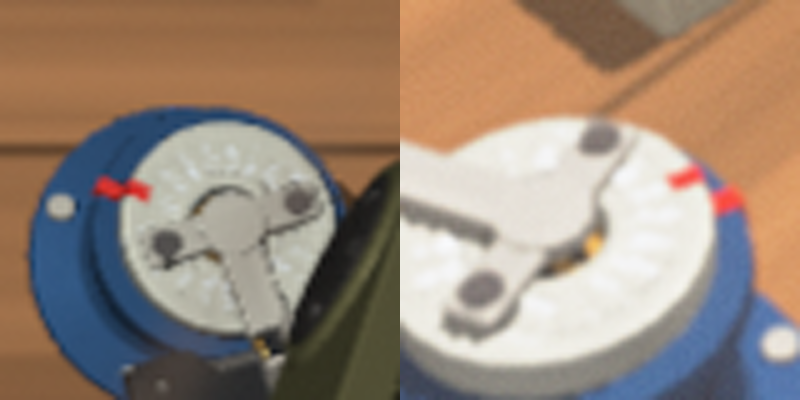

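The marks stand side by side: top (346,217)/(354,218) and scene (212,256)/(220,260). The moment rose to 0.7 N m, so the ring is at its stop. I'll back off into the middle of the slack and check before lifting.

Call:
apply_moves(
  moves=[
    [[0, 0.006, 0], [0, 0, -0.0056], 1],
    [[0, 0.012, 0], [0, 0, -0.0111], 1],
    [[0.001, 0.018, 0], [0, 0, -0.0167], 1],
    [[0.001, 0.0236, 0], [0, 0, -0.0222], 1],
    [[0.001, 0.0295, 0], [0, 0, -0.0278], 1],
    [[0.001, 0.0295, 0], [0, 0, -0.0278], 1],
    [[0.001, 0.0295, 0], [0, 0, -0.0278], 1],
  ],
)

```text
clock: 12.57
eef_pos: [462.0, -219.8, 113.7]
eef_rot: [-3.142, 0.0, 0.37]
wrist_force: [0.9, 1.2, -1.3]
finger_gap: 17.8
finger_force: 60.0
```

```bash
cat >> marks.py <<'E'
hv=np.array([np.sin(y),-np.cos(y)])*30;z=st["eef_pos"][2]-1
a=np.r_[C+hv,z];b=np.r_[C-hv,z]
fit(s,t,[(proj("scene",a),proj("top",a)),(proj("scene",b),proj("top",b))])
go(463.6,-222.0,z+1,23.1)
E
python3 marks.py
```

```text
12.6667 [ 462.  -219.7  113.8] 21.21 [ 1.2  0.1 -2. ] [ 0.08 -0.12  0.01]
scene [220.1 259.8] 90 r 53.0 ang 68.4 8
[[ 550.6 -216.7  112.8]
 [ 529.  -160.9  112.6]
 [ 539.8 -188.8  112.7]] [0.4 0.2] [0.2 0.1] len 59.9 head yaw 21.23 tool [ 462.  -219.7  113.8] 21.21 M-tcp [77.8 30.9 -1.1] 83.7 21.64
shift [ 0.0027  0.011  -0.    ] turn [ 0.      0.     -0.0105] at [ 462.  -219.7  113.8] yaw 21.21 t 12.67
```

No slip and no load. I'll centre slightly and lift out.

Call:
apply_moves(
  moves=[
    [[0.004, 0.005, 0], [0, 0, -0.005], 1],
    [[0.004, 0.005, -0.005], [0, 0, -0.005], 1],
    [[0.004, 0.005, -0.015], [0, 0, -0.005], 1],
    [[0.004, 0.005, -0.03], [0, 0, -0.005], 1],
    [[0.004, 0.005, -0.045], [0, 0, -0.005], 1],
    [[0.004, 0.005, -0.065], [0, 0, -0.005], 1],
    [[0.004, 0.005, -0.1], [0, 0, -0.005], 1],
    [[0.004, 0.005, -0.15], [0, 0, -0.005], 1],
    [[0.004, 0.005, -0.22], [0, 0, -0.005], 1],
    [[0.004, 0.005, -0.28], [0, 0, -0.005], 1],
    [[0.004, 0.005, -0.3], [0, 0, -0.005], 1],
    [[0.004, 0.005, -0.3], [0, 0, -0.005], 1],
  ],
)

```text
clock: 13.67
eef_pos: [463.9, -220.7, 190.3]
eef_rot: [3.139, -0.002, 0.386]
wrist_force: [0.4, 0.7, -3.0]
finger_gap: 17.7
finger_force: 60.0
```

```bash
python3 marks.py; python3 go.py 548.7 -43.5 190 100; python3 -c "
from cell import viewer;import cv2
import numpy as np
t=viewer.camera('top');s=viewer.camera('scene')
cv2.imwrite('pics/e.png',np.hstack([cv2.resize(t[180:260,325:405],(400,400),interpolation=2),cv2.resize(s[160:300,105:245],(400,400),interpolation=2)]))"
```

```text
13.7667 [ 463.2 -220.3  188.3] 22.14 [-0.4  0.3 -2.7] [-0.04  0.16  0.02]
scene [220.1 259.9] 90 r 52.9 ang 68.1 9
[[ 552.3 -217.   187.9]
 [ 529.5 -161.   187.9]
 [ 540.9 -189.   187.9]] [0.2 0.1] [0. 0.] len 60.5 head yaw 22.14 tool [ 463.2 -220.3  188.3] 22.14 M-tcp [77.7 31.3 -0.4] 83.8 21.95
shift [-0.0011  0.0067 -0.    ] turn [-0.0001  0.0001 -0.0054] at [ 463.2 -220.3  188.3] yaw 22.14 t 13.77
shift [ 0.5832 -0.5264 -0.0068] turn [-2.000e-04  0.000e+00 -4.326e-01] at [ 463.2 -220.3  188.3] yaw 22.14 t 13.77
```

View pics/e.png

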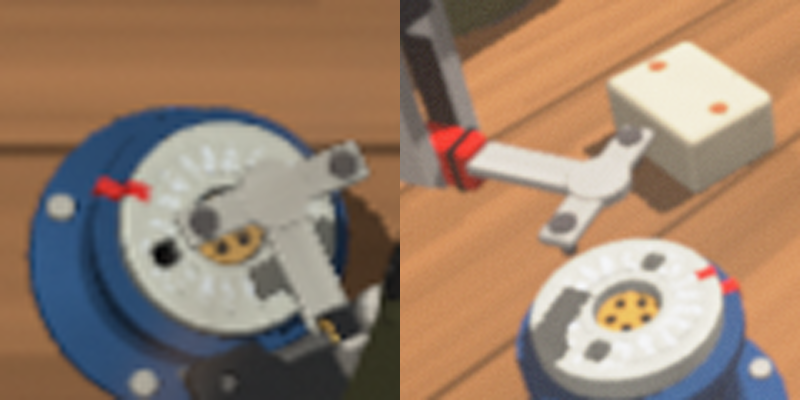

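The spanner is out of the ring: bar in the air at top crop (275,185). The marks are still side by side and the mould is undisturbed. Carrying it back to the mat.

Call:
apply_moves(
  moves=[
    [[0.02, -0.02, 0], [0, 0, -0.014], 1],
    [[0.07, -0.06, 0], [0, 0, -0.05], 1],
    [[0.12, -0.11, 0], [0, 0, -0.088], 1],
    [[0.17, -0.16, 0], [0, 0, -0.126], 1],
    [[0.22, -0.2, 0], [0, 0, -0.164], 1],
    [[0.27, -0.25, 0], [0, 0, -0.202], 1],
    [[0.32, -0.29, 0], [0, 0, -0.24], 1],
    [[0.37, -0.34, 0], [0, 0, -0.278], 1],
    [[0.42, -0.38, 0], [0, 0, -0.316], 1],
    [[0.48, -0.43, -0.01], [0, 0, -0.354], 1],
    [[0.53, -0.48, -0.01], [0, 0, -0.392], 1],
    [[0.58, -0.53, -0.01], [0, 0, -0.43], 1],
  ],
)

```text
clock: 14.87
eef_pos: [547.9, -42.2, 190.4]
eef_rot: [-3.14, -0.0, 1.743]
wrist_force: [-0.6, -0.2, -1.9]
finger_gap: 17.3
finger_force: 60.0
```

```bash
python3 go.py 575 190 190 168
```

```text
shift [0.8964 0.266  0.0017] turn [-3.000e-04 -3.000e-04 -3.785e-01] at [547.9 -42.2 190.4] yaw 99.88 t 14.87
```

Call:
apply_moves(
  moves=[
    [[0.03, 0.01, 0], [0, 0, -0.013], 1],
    [[0.1, 0.03, 0], [0, 0, -0.045], 1],
    [[0.18, 0.05, 0], [0, 0, -0.08], 1],
    [[0.27, 0.08, 0], [0, 0, -0.116], 1],
    [[0.36, 0.11, 0], [0, 0, -0.152], 1],
    [[0.45, 0.13, 0], [0, 0, -0.19], 1],
    [[0.54, 0.16, 0], [0, 0, -0.226], 1],
    [[0.63, 0.19, 0], [0, 0, -0.264], 1],
    [[0.72, 0.21, 0], [0, 0, -0.302], 1],
    [[0.81, 0.24, 0], [0, 0, -0.34], 1],
    [[0.87, 0.26, 0], [0, 0, -0.368], 1],
    [[0.9, 0.266, 0], [0, 0, -0.378], 1],
  ],
)

```text
clock: 15.87
eef_pos: [575.9, 191.6, 190.1]
eef_rot: [-3.141, -0.001, 2.931]
wrist_force: [-0.6, -1.0, -2.3]
finger_gap: 17.6
finger_force: 60.0
```

```bash
python3 go.py 580 190 35 169
```

```text
shift [-0.0183 -0.0025  0.6204] turn [-0.0002 -0.0004 -0.006 ] at [575.9 191.6 190.1] yaw 167.92 t 15.87
```

Call:
apply_moves(
  moves=[
    [[-0.01, 0, 0.04], [0, 0, -0.003], 1],
    [[-0.018, -0.002, 0.11], [0, 0, -0.006], 1],
    [[-0.018, -0.002, 0.2], [0, 0, -0.006], 1],
    [[-0.018, -0.002, 0.29], [0, 0, -0.006], 1],
    [[-0.018, -0.002, 0.38], [0, 0, -0.006], 1],
    [[-0.018, -0.002, 0.47], [0, 0, -0.006], 1],
    [[-0.018, -0.002, 0.54], [0, 0, -0.006], 1],
    [[-0.018, -0.002, 0.59], [0, 0, -0.006], 1],
    [[-0.018, -0.002, 0.62], [0, 0, -0.006], 1],
    [[-0.018, -0.002, 0.62], [0, 0, -0.006], 1],
    [[-0.018, -0.002, 0.62], [0, 0, -0.006], 1],
    [[-0.018, -0.002, 0.62], [0, 0, -0.006], 1],
  ],
)

```text
clock: 16.87
eef_pos: [581.0, 188.4, 37.3]
eef_rot: [3.141, 0.001, 2.943]
wrist_force: [0.8, 0.7, -1.5]
finger_gap: 17.7
finger_force: 60.0
```

```bash
python3 go.py 580 190 23 169
```

```text
shift [0.0052 0.0056 0.0572] turn [ 0.0002  0.0005 -0.0021] at [581.  188.4  37.3] yaw 168.63 t 16.87
```

Last 14 mm, slowly, down to the height it was grasped at.

Call:
apply_moves(
  moves=[
    [[0.002, 0.002, 0.008], [0, 0, 0], 1],
    [[0.004, 0.004, 0.016], [0, 0, 0], 1],
    [[0.004, 0.004, 0.024], [0, 0, 0], 1],
    [[0.004, 0.004, 0.032], [0, 0, 0], 1],
    [[0.004, 0.004, 0.038], [0, 0, 0], 1],
    [[0.004, 0.004, 0.043], [0, 0, 0], 1],
    [[0.004, 0.004, 0.048], [0, 0, 0], 1],
    [[0.004, 0.004, 0.052], [0, 0, 0], 1],
    [[0.004, 0.004, 0.054], [0, 0, 0], 1],
    [[0.004, 0.004, 0.055], [0, 0, 0], 1],
    [[0.004, 0.004, 0.056], [0, 0, 0], 1],
    [[0.004, 0.004, 0.056], [0, 0, 0], 1],
  ],
)

```text
clock: 17.87
eef_pos: [579.7, 189.5, 23.0]
eef_rot: [3.142, 0.0, 2.944]
wrist_force: [-4.3, -1.5, 6.0]
finger_gap: 17.4
finger_force: 60.0
```

```bash
python3 go.py 580 190 22.7 169; python3 -c "
from cell import manip;s=manip.read_state();print(s['wrist_force'],s['moment'],s['eef_pos'],s['eef_rot'])"
```

```text
shift [-0.0009  0.0021  0.0011] turn [ 0.      0.     -0.0019] at [579.7 189.5  23. ] yaw 168.65 t 17.87
[-4.26776313 -1.54646047  6.0264317 ] [-0.29032084  0.79865246  0.03079836] [579.67685133 189.54054841  22.97652082] [3.14156101e+00 1.34973533e-04 2.94355226e+00]
```

It rests on the mat with about 6 N upward. Releasing gently: first drop the squeeze, then open.

Call:
apply_moves(
  moves=[
    [[0, 0, 0], [0, 0, 0], 1],
    [[0, 0, 0], [0, 0, 0], 1],
    [[0, 0, 0], [0, 0, 0], 1],
  ],
  squeeze=5,
)

```text
clock: 18.12
eef_pos: [579.7, 189.6, 23.0]
eef_rot: [3.141, 0.0, 2.944]
wrist_force: [-3.1, -1.1, 6.1]
finger_gap: 18.0
finger_force: 5.0
```

Call:
apply_moves(
  moves=[
    [[0, 0, 0], [0, 0, 0], 0.75],
    [[0, 0, 0], [0, 0, 0], 0.7],
    [[0, 0, 0], [0, 0, 0], 0.65],
    [[0, 0, 0], [0, 0, 0], 0.6],
    [[0, 0, 0], [0, 0, 0], 0.5],
    [[0, 0, 0], [0, 0, 0], 0.45],
    [[0, 0, 0], [0, 0, 0], 0.45],
    [[0, 0, 0], [0, 0, 0], 0.45],
  ],
)

```text
clock: 18.78
eef_pos: [579.6, 189.6, 22.2]
eef_rot: [-3.142, -0.0, 2.944]
wrist_force: [0.1, 0.5, 0.6]
finger_gap: 51.4
finger_force: 0.0
```

Call:
apply_moves(
  moves=[
    [[0, 0, -0.02], [0, 0, 0], 0.45],
    [[0, 0, -0.06], [0, 0, 0], 0.45],
    [[0, 0, -0.12], [0, 0, 0], 0.45],
    [[0, 0, -0.2], [0, 0, 0], 0.45],
    [[0, 0, -0.3], [0, 0, 0], 0.4],
    [[0, 0, -0.42], [0, 0, 0], 0.3],
    [[0, 0, -0.54], [0, 0, 0], 0.3],
    [[0, 0, -0.66], [0, 0, 0], 0.3],
    [[0, 0, -0.74], [0, 0, 0], 0.3],
    [[0, 0, -0.78], [0, 0, 0], 0.3],
    [[0, 0, -0.78], [0, 0, 0], 0.3],
  ],
)

```text
clock: 19.7
eef_pos: [580.2, 189.7, 220.1]
eef_rot: [3.14, 0.004, 2.944]
wrist_force: [0.6, 0.3, -0.1]
finger_gap: 66.0
finger_force: 0.0
```

Call:
apply_moves(
  moves=[
    [[0.15, 0.02, 0], [0, 0, 0], 0.3],
    [[0.3, 0.06, 0], [0, 0, 0], 0.3],
    [[0.45, 0.1, 0], [0, 0, 0], 0.3],
    [[0.6, 0.2, 0], [0, 0, 0], 0.3],
    [[0.7, 0.3, 0], [0, 0, 0], 0.3],
    [[0.75, 0.42, 0], [0, 0, 0], 0.3],
    [[0.75, 0.55, 0], [0, 0, 0], 0.3],
    [[0.75, 0.68, 0], [0, 0, 0], 0.3],
    [[0.75, 0.8, 0], [0, 0, 0], 0.3],
    [[0.75, 0.9, 0], [0, 0, 0], 0.3],
    [[0.75, 0.9, 0], [0, 0, 0], 0.3],
  ],
)

```text
clock: 20.62
eef_pos: [439.4, 449.9, 214.5]
eef_rot: [-3.14, -0.002, 2.946]
wrist_force: [-0.2, -0.4, -0.5]
finger_gap: 65.5
finger_force: 0.0
```

```bash
python3 -c "
from cell import viewer;import cv2
import numpy as np
t=viewer.camera('top');s=viewer.camera('scene')
cv2.imwrite('pics/f.png',np.hstack([t[60:340,130:430],s[130:410,130:430]]))"; python3 marks.py | head -5
```

```text
20.8167 [439.9 446.2 216.4] 168.63 [-1.   0.1  0.4] [ 0.02 -0.03 -0.03]
scene [220.1 259.8] 90 r 53.0 ang 68.4 8
[[ 547.1 -158.9  215.6]
 [ 535.8 -218.3  215.9]
 [ 541.4 -188.6  215.7]] [0. 0.] [0.3 0.1] len 60.5 head yaw 169.19 tool [439.9 446.2 216.4] 168.63 M-tcp [ 1.016e+02 -6.348e+02 -6.000e-01] 642.8 -80.91
```

View pics/f.png

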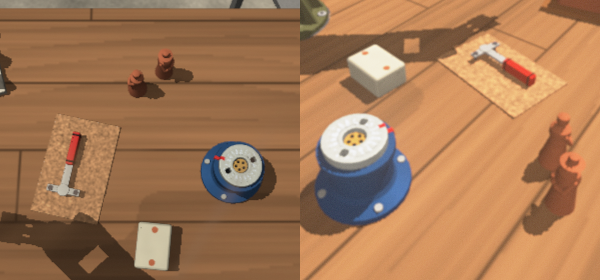

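The spanner lies on the mat, top (197,225), all of it on the cork. The ring's red mark is beside the barrel's, and the figurines and mould are untouched. One hole-angle check, then I'll hand in.

Run:
```python
from h import *
from cell import manip
t=viewer.camera('top');C=np.array([541.1,-188.9]);a=np.radians(-16.7-50.2);h=30*np.array([np.cos(a),np.sin(a)])
X=[plane("top",dark(t,*proj("top",np.r_[C+k*h,106]),4),106)[:2] for k in(1,-1)]
v=X[0]-X[1];ang=-16.7-np.degrees(np.arctan2(v[1],v[0]));print(np.linalg.norm(v),ang)
if abs(ang-50.2)<4: print(manip.sign_off())
```

```text
59.49384605161627 49.559920426891665
the job is handed in; nothing more can be done
None
```

The ring is home against its stop with its red mark beside the barrel's, the spanner lies prongs down on the cork mat, the figurines and mould were left as they stood, and the job is handed in at about 21 s of the 59 s allowed.

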